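Start the section flotation bath at its console

TASK

Start the flotation bath at its white console, with light fingertip presses: first switch the wide rocker fully on by pressing down its raised far half, then press the large round key all the way down and let it come up again. Withdraw, leaving the other controls as they are and everything else on the console and bench where it stands; nothing is to be picked up.

Things in the scene. Friction and masses are not known exactly. Their poses are not given: they have to be found in the camera images.
- console: white fixed console, 220 (x) x 340 (y) x 50 mm; origin: centre of underside; x from front to back row, z up. On its level top, black controls 110 mm apart, order within each row varies: front row (x -50 mm) wide rocker, narrow rocker, dial; back row (x +50 mm) large round, small round and square key. Its yaw is within 0.35 rad. It and each control bear 40 N, not more.
- wide_rocker: wide rocker switch: paddle 60 mm long (console x), 46 mm wide, in a grey frame 72 x 58 mm, 6 mm high. The paddle is a shallow V hinged at its middle, 10 mm above the console top: off, its near half is level and its far half slopes up to 10 mm above the hinge; on, the far half is level and the near half is up. Fixed; origin on the console's top face at its centre, axes as the console's.
- wide_rocker_far_end (a point): point to press: middle of the wide rocker's far half, 17 mm beyond the hinge, at the height its surface has when fully on (10 mm above the console top; when off the surface here is 6 mm higher). Does not move with the paddle.
- wide_rocker_paddle (a joint): angle of the wide rocker, rad: 0 to 0.03 as found (off), grows as the far half goes down, 0.36 fully on (stop). Takes about 3 N at 17 mm from the hinge; no spring, stays where it is left.
- large_key: the large round push key: black cap 44 mm across, top 13 mm above the console top, in a grey bezel 54 mm across, 4 mm high. Fixed; origin on the console's top face at its centre, axes as the console's.
- large_key_top (a point): centre of the large round key's top face; moves down with the cap
- large_key_cap (a joint): travel of the large round key, m: 0 up, 0.006 fully down (stop); sprung, 1.5 N to start, 5 N fully down, comes back up by itself
- small_key: small round push key, black cap 22 mm across, same height and spring as the large one; to be left alone. Fixed; origin on the console's top face at its centre, axes as the console's.
- small_key_cap (a joint): its travel, m: 0 up, 0.006 down
- square_key: square push key, black cap 32 x 32 mm, same height and spring as the large one; to be left alone. Fixed; origin on the console's top face at its centre, axes as the console's.
- square_key_cap (a joint): its travel, m: 0 up, 0.006 down
- narrow_rocker: narrow rocker switch, paddle 60 mm long but only 20 mm wide, off, otherwise like the wide one; to be left alone. Fixed; origin on the console's top face at its centre, axes as the console's.
- narrow_rocker_paddle (a joint): its angle, rad: 0 off, 0.36 on
- dial: temperature dial with a bar grip, 36 mm across, 25 mm tall; to be left alone. Fixed; origin on the console's top face at its centre, axes as the console's.
- dial_grip (a joint): its angle, rad, 0 as found, clockwise positive
- mould: an open steel embedding mould, 37 x 24 x 12 mm, loose on the console's top in one of the gaps between the controls of the front row; loose bystander, to be left where it is; origin at the centre of its underside
- cassette: a flat white tissue cassette, 40 x 28 x 6 mm, loose on the console's top in one of the gaps between the keys of the back row; loose bystander, to be left where it is; origin at the centre of its underside
- pot: a specimen pot with red cap, 42 mm across, 62 mm tall, standing on the bench beside the console's left (+y) end; loose bystander, to be left where it is; origin at the centre of its underside
- slide_box: a blue slide box with white lid, 85 x 36 x 34 mm, on the bench beside the console's right (-y) end; loose bystander, to be left where it is; origin at the centre of its underside
- jar: a square white reagent jar with blue cap, 74 mm wide, 172 mm tall, on the bench at the right; loose bystander, to be left where it is; origin at the centre of its underside
- brush: a slim section brush, 160 mm long and 8 mm thick, lying on the bench beyond the console; loose bystander, to be left where it is; origin at the centre of its underside
- beaker: a small glass beaker, 68 mm across, 85 mm tall, on the bench to the left of the console; loose bystander, to be left where it is; origin at the centre of its underside

How it is judged:
By the outcome, as a careful person would: the job done as asked, in the order asked, and still so for the second after the job is handed in, with the robot touching nothing.
It also fails if it takes over 38 s, if anything falls off the work surface, if the arm or the gripper's body presses on something with over 40 N, if the wrist force passes 120 N, or if a joint passes its speed limit or range.

ROBOT

A 7-joint arm with a two-finger parallel gripper is mounted at the origin on the work surface. World frame = base frame: x ahead of the robot, y to its left, z up, the work surface at z = 0. Lengths are in mm, angles in rad, forces in N, time in s.
With the tool pointing down it reaches from about 400 to 925 mm from the base axis. Payload 5.6 kg.
Tool frame: the origin (TCP) lies between the finger pads; the fingertips stand 25 mm ahead of it and the grasp point (between the pads) lies 6 mm ahead of it; z points along the fingers, y is the line along which they close (so a half turn about z gives the same grasp; the last joint's range is limited). The gripper opens to 85 mm and grips with 20 to 120 N. Pads are 22 mm wide; open, the fingers measure 114 mm over their backs; the gripper's body (76 mm by 85 mm) begins 54 mm behind the grasp point. The pads swing forward as they close: fully open they stand 13 mm farther back than shut.
Start: joints at [-1.281, 0.468, -0.012, 1.603, 0.006, 1.071, -0.056], TCP at [212.389, 614.328, 233.19] pointing down, gripper open.
Joint ranges: [-2.53, 2.53], [-0.31, 2.02], [-1.57, 1.55], [0.28, 2.44], [-1.29, 4.43], [0.15, 1.84], [-2.92, 2.92]. Speed limits (rad/s): [2.57, 2.57, 3.14, 3.14, 3.14, 3.14, 3.14].

INTERFACE

Orientations are given as a 3x3 rotation matrix whose columns are the frame's x, y, z axes.
In Python, from workcell import r gives the robot as it stands.
- The arm moves only by the shell command python3 -m inch 'ROWS' [FORCE]. ROWS is JSON, one flat list of numbers, 7 for each row, row after row: the turn, a rotation vector about the tool's x, y, z each as a share of 90 degrees, from -1 to 1, then the shift along the tool's x, y, z each as a share of 80 cm, from -1 to 1, then the opening, from 0 (shut) to 1 (fully open). In form: [ax, ay, az, x, y, z, claw, ax, ay, az, x, y, z, claw, ...]. A call has 1 to 20 rows; each row is the pose to reach, as a shift and turn from the pose commanded when the call began, along the tool's axes at that moment; what a row does not reach only later rows make up. A row lasts 1/10 s, in which the tool goes at most 50 mm and 8.59 degrees, less where a joint would pass 70% of its speed; a pose out of reach is approached as far as the arm can. A call with a number of a shift or a turn outside -1 to 1 is refused whole. A call with a gripper value outside its range is refused whole. The fingers move at their own pace and stop on an object; FORCE is the grip in N (left out, the last holds). Time passes only in rows, so rows that repeat a pose let the fingers close. It gives the time, the measured TCP pose, the force, the opening and the grip force at its end, in the units of the state.
- r.get_obs(): the state, without advancing time (a new reading comes with each control period).
- r.capture(name): name is "scene" or "side" or "wrist"; returns a dict with "pixels" (480x640x3 uint8, red, green, blue), "range_z" (480x640 float32, mm along the optical axis (not along the pixel's ray), 0 where there is no reading), "mtx" (3x3 intrinsics, pixels), "cam_to_world" (4x4, takes a point from camera to world coordinates); the wrist camera has in their place "tool_from_camera" (4x4, takes a point from camera to tool coordinates, whose origin is the TCP and whose axes are the flange's). Camera axes: x right, y up, looking along -z (the intrinsics and any distortion apply to the point x, -y, -z); pixel columns grow to the right and rows downward; lengths in mm; the calibration is good to about 2 mm. A picture is of the moment at which its call begins: read the wrist's pose just before it.
- r.close_job(): hands the job in; it is judged then, once.
The state is a dict: "time": time; "q": joint angles; "joint_vel": joint speeds; "tau": joint torques, N m; "position": TCP position; "ee_rot": TCP orientation; "contact_force": force on the tool from outside, world axes, zero at the start; "ft_torque": the same for the moment, N m; "opening": finger opening in mm; "grasp_force": force on a finger pad.
Only numpy, scipy, OpenCV 4.12 (cv2) and the standard library are available. Lean on these libraries where they do the work, as an engineer would, in place of code of your own. Each camera call takes 0.05 s, during which the arm holds its last target. There are 200 camera calls.

## Working session

There is one attempt and no reset: what is moved stays moved. The work goes in short steps, Python scripts to look and compute and a shell command to move; the robot and the scene stay as the last step left them, time stands still between calls to the robot, and variables do not carry over. Pictures are saved under pics/ and viewed, at most 10 in all, crops included, and the job is handed in when it is done.

```bash
mkdir -p pics; cat > h.py <<'E'
import numpy as np, cv2
from workcell import r
def cap(n):
    o=r.get_obs(); c=r.capture(n)
    if 'cam_to_world' in c: T=np.array(c['cam_to_world'])
    else:
        W=np.eye(4);W[:3,:3]=o['ee_rot'];W[:3,3]=o['position'];T=W@np.array(c['tool_from_camera'])
    return c,T,o
def cloud(c,T):
    z=c['range_z'].astype(float);K=np.array(c['mtx']);v,u=np.mgrid[:480,:640]
    P=np.stack([(u-K[0,2])/K[0,0]*z,-(v-K[1,2])/K[1,1]*z,-z,np.ones_like(z)],-1)@T.T
    P=P[...,:3];P[z==0]=np.nan
    return P
def save(n,im): cv2.imwrite('pics/'+n,cv2.cvtColor(im,cv2.COLOR_RGB2BGR))
E
python3 - <<'E'
from h import *
for n in('scene','side','wrist'):
    c,T,o=cap(n);save(n+'0.png',c['pixels']);np.savez(n+'0.npz',p=c['pixels'],z=c['range_z'],K=c['mtx'],T=T)
    P=cloud(c,T)
    print(n,T.round(3).tolist(),{k:np.shape(c[k]) for k in c}, np.isnan(P[...,0]).mean())
    m=(c['pixels'].min(-1)>150)&(abs(P[...,2]-50)<5);print(m.sum(),np.nanmedian(P[m],0) if m.any() else 0)
print({k:v for k,v in o.items()})
E
```

```text
scene [[0.847, -0.443, 0.295, 968.7], [0.532, 0.707, -0.466, -597.849], [-0.002, 0.552, 0.834, 1137.016], [0.0, 0.0, 0.0, 1.0]] {'pixels': (480, 640, 3), 'range_z': (480, 640), 'mtx': (3, 3), 'cam_to_world': (4, 4)} 0.003948567708333333
3685 [816.05528911  60.99549609  50.19285462]
side [[0.963, 0.191, -0.189, 393.093], [-0.269, 0.674, -0.688, -801.024], [-0.004, 0.713, 0.701, 858.166], [0.0, 0.0, 0.0, 1.0]] {'pixels': (480, 640, 3), 'range_z': (480, 640), 'mtx': (3, 3), 'cam_to_world': (4, 4)} 0.003922526041666667
3668 [511.5291999   95.26742669  50.28818171]
wrist [[0.327, -0.901, -0.284, 138.912], [0.945, 0.311, 0.1, 639.323], [-0.002, -0.301, 0.954, 373.16], [0.0, 0.0, 0.0, 1.0]] {'pixels': (480, 640, 3), 'range_z': (480, 640), 'mtx': (3, 3), 'tool_from_camera': (4, 4)} 0.004111328125
172 [412.36922975 274.46016792  48.96233068]
{'time': 0.1, 'q': array([-1.28099671,  0.46830382, -0.01155249,  1.6035634 ,  0.0060045 ,
        1.07140361, -0.05628451]), 'joint_vel': array([ 0.0001467 ,  0.00231667, -0.00241539, -0.00230419,  0.00021144,
       -0.00099245,  0.0006116 ]), 'tau': array([ 1.07249823e-03, -5.33518910e+01,  2.15535000e-02, -2.51968610e+01,
        1.14680867e-02,  4.30580461e-03,  2.98437499e-05]), 'position': array([212.27329277, 613.81548367, 232.3108286 ]), 'ee_rot': array([[-9.45101550e-01,  3.26776531e-01, -3.98850126e-04],
       [ 3.26776743e-01,  9.45100214e-01, -1.59558481e-03],
       [-1.44446331e-04, -1.63832462e-03, -9.99998648e-01]]), 'contact_force': array([ 0.10805686, -0.55581457,  0.00781499]), 'ft_torque': array([ 0.04803421,  0.04901674, -0.0418453 ]), 'grasp_force': 0.0, 'opening': 85.20716306260738}
```

View pics/scene0.png

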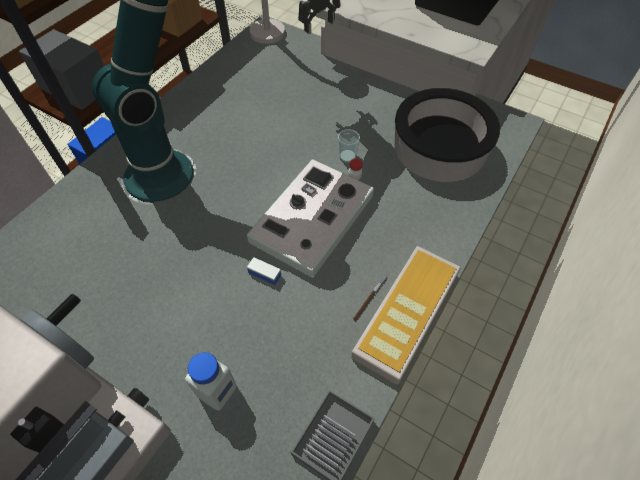

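View pics/side0.png

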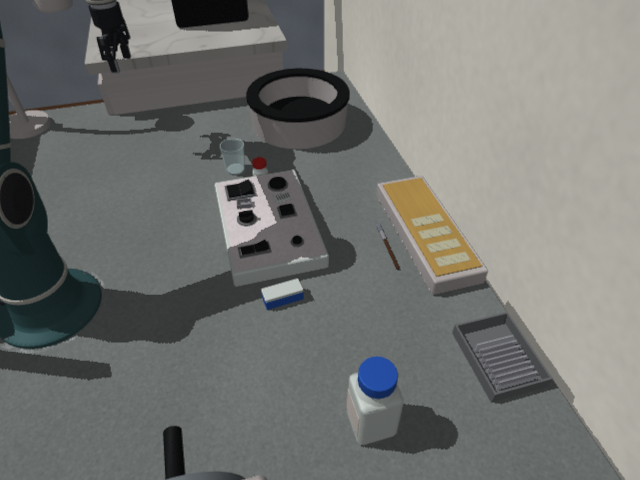

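The scene view shows the console's left end holding the wide rocker at (318,177) and the large round key at (346,190). The dial is at (297,201), the square key at (327,216), the narrow rocker at (275,228) and the small key at (305,243). In the side view the wide rocker is at (240,189) and the large key at (278,184).

```bash
python3 - <<'E'
from h import *
def blobs(n,win):
    d=np.load(n+'0.npz');im=d['p'];K=d['K'];T=d['T'];P=cloud(dict(range_z=d['z'],mtx=K),T)
    x0,y0,x1,y1=win
    top=(abs(P[...,2]-50)<4);t2=np.zeros_like(top);t2[y0:y1,x0:x1]=top[y0:y1,x0:x1]
    pts=P[t2][:,:2].astype(np.float32)
    print(n,'rect',cv2.minAreaRect(pts),'z',np.median(P[t2][:,2]))
    lbl,num=None,None
    k=((im.max(-1)<50)).astype(np.uint8);w=np.zeros_like(k);w[y0:y1,x0:x1]=k[y0:y1,x0:x1]
    nn,l,s,c=cv2.connectedComponentsWithStats(w)
    for i in range(1,nn):
        if s[i,4]<25: continue
        res=[]
        u,v=c[i]
        for h in(60,63):
            ray=T[:3,:3]@np.array([(u-K[0,2])/K[0,0],-(v-K[1,2])/K[1,1],-1]);o=T[:3,3]
            res.append((o+ray*(h-o[2])/ray[2])[:2].round(1).tolist())
        print(c[i].round(1),s[i,4],res,np.nanmedian(P[l==i],0).round(1))
blobs('scene',(245,155,378,280));blobs('side',(210,165,335,290))
for n,w in(('scene',(240,150,380,285)),('side',(205,160,335,290))):
    im=cv2.imread(f'pics/{n}0.png')[w[1]:w[3],w[0]:w[2]];cv2.imwrite(f'pics/{n}0c.png',cv2.resize(im,None,fx=4,fy=4,interpolation=2))
E
```

```text
scene rect ((506.62591552734375, 130.4173583984375), (391.9598388671875, 220.7681121826172), 89.8410415649414) z 50.63857698045763
[318.5 176.8] 252 [[460.1, 213.7], [461.6, 211.5]] [461.6 211.4  62.2]
[346.6 190.1] 155 [[556.8, 213.8], [557.9, 211.6]] [558.1 212.3  62.8]
[297.2 201.1] 75 [[457.3, 103.2], [458.7, 101.3]] [461.3 101.2  65.5]
[326.8 215.7] 122 [[556.6, 103.7], [557.7, 101.8]] [557.7 102.   63.4]
[275.7 227.1] 171 [[457.6, -4.9], [459.0, -6.6]] [459.1  -7.1  61.7]
[305.5 243. ] 52 [[556.1, -5.6], [557.3, -7.2]] [556.6  -7.3  61.6]
side rect ((504.869140625, 125.85015106201172), (385.9922180175781, 219.2084197998047), 89.77642059326172) z 51.021143913174
[277.3 183.1] 191 [[554.4, 214.2], [553.8, 210.4]] [553.9 209.9  62.8]
[240.1 189. ] 307 [[457.5, 216.3], [457.3, 212.4]] [457.9 212.   62.4]
[286.4 209.8] 164 [[554.1, 104.4], [553.5, 101.0]] [553.3 100.8  62.9]
[246.2 216.5] 157 [[455.2, 107.1], [455.0, 103.6]] [454.7 101.1  65.9]
[296.7 240. ] 79 [[553.5, -5.2], [552.9, -8.2]] [552.6  -6.6  62.9]
[255.  247.9] 264 [[456.8, -4.1], [456.5, -7.1]] [457.6  -7.3  61.2]
```

View pics/scene0c.png

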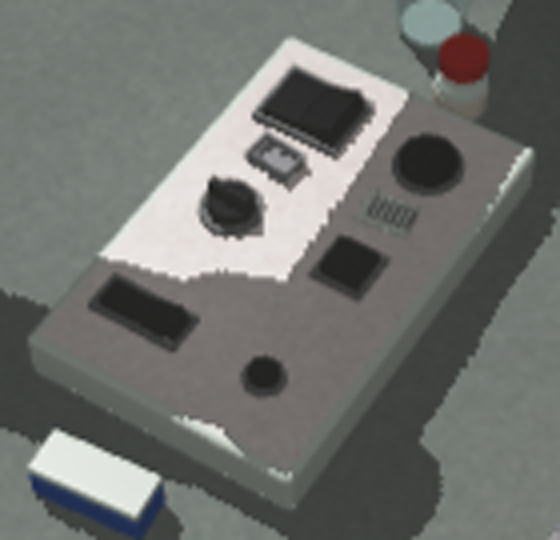

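The crop confirms it: wide rocker at crop (313,108) with its far half raised toward the keys, and large key at (428,163). The mould is at (278,160) and the cassette at (391,212). Yaw is about 0. The rocker hinge is at about (456,211) and the key at about (555.5,211). I'll move above and refine with the wrist camera.

```bash
cat >> h.py <<'E'
def go(x,y,ztip):
    "shift (share of 800) in tool axes to bring fingertips (shut) to x,y,ztip"
    o=r.get_obs();R=np.array(o['ee_rot']);d=np.array([x,y,ztip])-(np.array(o['position'])+25*R[:,2])
    print('shift',(R.T@d/800).round(4),'tip',(np.array(o['position'])+25*R[:,2]).round(1),'F',np.round(o['contact_force'],1),'t',o['time'],'Rz',R[:,0].round(3),R[:,2].round(4))
E
python3 -c "
from h import *
go(400,211,210);go(472.5,211,210)"
```

```text
shift [-0.3863 -0.3993 -0.0026] tip [212.3 613.9 207.4] F [ 0.6  0.  -0.2] t 0.15 Rz [-0.945  0.327 -0.   ] [-3.0e-04 -1.3e-03 -1.0e+00]
shift [-0.472  -0.3697 -0.0026] tip [212.3 613.9 207.4] F [ 0.6  0.  -0.2] t 0.15 Rz [-0.945  0.327 -0.   ] [-3.0e-04 -1.3e-03 -1.0e+00]
```

```bash
python3 -m inch '[0,0,-0.09,-0.055,-0.043,0,0, 0,0,-0.18,-0.11,-0.086,0,0, 0,0,-0.212,-0.165,-0.129,0,0, 0,0,-0.212,-0.22,-0.172,0,0, 0,0,-0.212,-0.27,-0.212,0,0, 0,0,-0.212,-0.32,-0.251,0,0, 0,0,-0.212,-0.37,-0.29,0,0, 0,0,-0.212,-0.42,-0.329,0,0, 0,0,-0.212,-0.45,-0.352,0,0, 0,0,-0.212,-0.472,-0.37,0,0, 0,0,-0.212,-0.472,-0.37,0,0, 0,0,-0.212,-0.472,-0.37,0,0, 0,0,-0.212,-0.472,-0.37,0,0, 0,0,-0.212,-0.472,-0.37,0,0, 0,0,-0.212,-0.472,-0.37,0,0]' 20
python3 - <<'E'
from h import *
c,T,o=cap('wrist');save('wrist1.png',c['pixels']);P=cloud(c,T);im=c['pixels'];K=c['mtx']
k=(im.max(-1)<55).astype(np.uint8)
nn,l,s,cc=cv2.connectedComponentsWithStats(k)
for i in range(1,nn):
    if s[i,4]>300:
        p=P[l==i];p=p[~np.isnan(p[:,0])]
        print(cc[i].round(1),s[i,4],np.median(p,0).round(1),np.percentile(p,2,0).round(1),np.percentile(p,98,0).round(1))
go(472.5,211,80)
E
```

```text
time: 1.65
position: [471.9, 212.3, 233.1]
ee_rot: [[-1.0, -0.002, -0.0], [-0.002, 1.0, 0.0], [0.0, 0.0, -1.0]]
contact_force: [0.5, 0.7, 0.3]
opening: -0.3
grasp_force: 0.0
[ 59.5 195.4] 2053 [456.2   1.   60.7] [425.2 -10.3  54.1] [483.2   7.9  70.2]
[320.4 176.8] 1956 [439.2 217.4  60.4] [424.9 196.7  58.6] [454.2 238.7  61.9]
[189.  195.3] 1457 [453.4 111.2  64.8] [437.6  93.2  59. ] [469.6 124.5  76.1]
[346.3 420.8] 61664 [459.7 218.2 302.2] [452.8 159.5  32.6] [732.5 559.2 323.3]
[199.7 301.2] 1141 [551.5 108.8  63.1] [538.3  93.9  56.9] [567.5 122.9  64.6]
[ 80.7 300.9] 444 [5.517e+02 5.000e-01 6.280e+01] [543.3  -9.6  55.7] [561.7   7.8  64.4]
shift [-0.0006 -0.0014  0.1602] tip [472.  212.1 208.1] F [ 0.2 -0.2  0.7] t 1.7 Rz [-1.    -0.002  0.   ] [-1.e-04  1.e-04 -1.e+00]
```

View pics/wrist1.png

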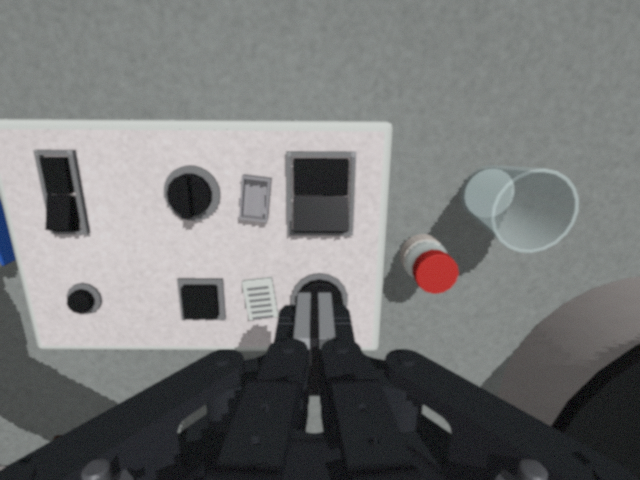

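The wrist view shows the rocker at (320,195) with its raised far half in the lower part, and the large key at (319,290) partly behind the fingertips at (314,305). Its y values are about 6 mm off the fixed views, so I'll check the wrist calibration against the fingertips, which are at a known place in the tool frame.

```bash
python3 - <<'E'
from h import *
c,T,o=cap('wrist');K=np.array(c['mtx']);X=np.array(c['tool_from_camera']);print(X.round(3).tolist(),K.round(1).tolist())
for p in([0,0,25],[0,0,0]):
    q=np.linalg.inv(X)@np.r_[p,1];print(p,K[0,0]*q[0]/-q[2]+K[0,2],K[1,1]*q[1]/q[2]+K[1,2])
P=cloud(c,X)
for v in(296,305,315,325):
    print(v,[(u,P[v,u].round(1).tolist()) for u in(298,306,314,322,330)])
for n in('scene','side'):
    c,T,o=cap(n);P=cloud(c,T);m=(abs(P[...,0]-472)<25)&(abs(P[...,1]-212)<25)&(P[...,2]>150)&(P[...,2]<240)
    p=P[m];print(n,len(p)); 
    for lo,hi in((205,215),(215,225),(225,240)):
        q=p[(p[:,2]>lo)&(p[:,2]<hi)]
        if len(q):print(lo,len(q),q.min(0).round(1),q.max(0).round(1))
    print('min z',p[:,2].min())
E
```

```text
[[-0.0, 0.954, 0.301, 77.64], [1.0, 0.0, 0.0, 0.151], [0.0, 0.301, -0.954, -140.86], [0.0, 0.0, 0.0, 1.0]] [[378.8, 0.0, 314.0], [0.0, 378.8, 239.4], [0.0, 0.0, 1.0]]
[0, 0, 25] 313.7750052593979 289.6859045617002
[0, 0, 0] 313.73316043513006 315.3696191127502
296 [(298, [11.7, -6.2, -5.9]), (306, [11.3, -3.0, -4.9]), (314, [11.6, 0.1, -5.5]), (322, [11.2, 3.3, -4.8]), (330, [11.5, 6.4, -5.3])]
305 [(298, [11.9, -5.8, -13.7]), (306, [11.6, -2.9, -13.3]), (314, [11.5, 0.1, -13.0]), (322, [11.6, 3.1, -13.2]), (330, [11.6, 6.1, -13.3])]
315 [(298, [11.8, -5.5, -21.1]), (306, [11.8, -2.7, -21.1]), (314, [11.6, 0.1, -20.8]), (322, [11.8, 2.9, -21.1]), (330, [11.7, 5.8, -21.0])]
325 [(298, [11.6, -5.3, -27.7]), (306, [11.4, -2.6, -27.4]), (314, [11.1, 0.1, -26.8]), (322, [11.2, 2.8, -27.0]), (330, [11.6, 5.5, -27.6])]
scene 10
225 10 [464.6 199.4 233.2] [483.  217.6 239.9]
min z 233.2107093011242
side 17
225 17 [461.4 198.3 231. ] [481.7 212.1 239.5]
min z 231.00380914792083
```

```bash
python3 - <<'E'
from h import *
c,T,o=cap('wrist');X=np.array(c['tool_from_camera']);P=cloud(c,X);print(o['opening'])
for v in range(262,297,3):
    print(v,[(P[v,u].round(0).tolist()) for u in(302,314,326)])
im=c['pixels'];save('w1c.png',cv2.resize(im[130:350,230:420],None,fx=2.7,fy=2.7,interpolation=2))
ims=[]
for n in('scene','side'):
    c,T,o=cap(n);K=c['mtx'];q=np.linalg.inv(T)@[472,212,233,1];u=int(K[0,0]*q[0]/-q[2]+K[0,2]);v=int(K[1,1]*q[1]/q[2]+K[1,2]);print(u,v)
    ims.append(cv2.resize(c['pixels'][v-50:v+50,u-50:u+50],(390,390)))
save('sc1.png',np.hstack(ims))
E
```

```text
-0.18969065043107644
262 [[-47.0, -11.0, 184.0], [-45.0, 0.0, 181.0], [-46.0, 11.0, 183.0]]
265 [[-49.0, -11.0, 182.0], [-49.0, 0.0, 183.0], [-49.0, 11.0, 183.0]]
268 [[-52.0, -11.0, 182.0], [-52.0, 0.0, 183.0], [-52.0, 11.0, 183.0]]
271 [[-55.0, -11.0, 183.0], [-55.0, 0.0, 182.0], [-55.0, 11.0, 182.0]]
274 [[-58.0, -11.0, 184.0], [-57.0, 0.0, 181.0], [-56.0, 11.0, 179.0]]
277 [[-61.0, -11.0, 183.0], [-60.0, 0.0, 179.0], [-59.0, 11.0, 178.0]]
280 [[-62.0, -11.0, 178.0], [-62.0, 0.0, 177.0], [-61.0, 11.0, 177.0]]
283 [[-65.0, -11.0, 179.0], [-62.0, 0.0, 170.0], [-62.0, 11.0, 171.0]]
286 [[-68.0, -11.0, 178.0], [-64.0, 0.0, 170.0], [-64.0, 11.0, 170.0]]
289 [[-68.0, -11.0, 171.0], [-67.0, 0.0, 169.0], [-67.0, 11.0, 169.0]]
292 [[-71.0, -11.0, 171.0], [-71.0, 0.0, 171.0], [-70.0, 11.0, 170.0]]
295 [[11.0, -5.0, -4.0], [12.0, 0.0, -5.0], [12.0, 5.0, -5.0]]
321 135
237 130
```

View pics/sc1.png

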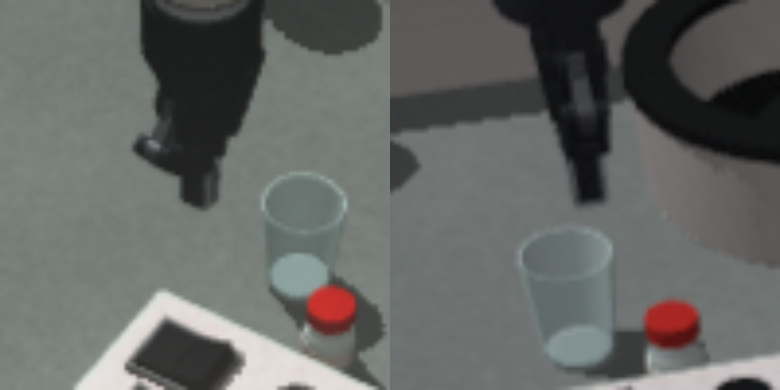

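Both fixed views put the visible shut fingertips (crop (200,205) and (590,200)) at roughly TCP height, about 25 mm less reach than stated. I'll rely on force for contact. Next I'll go lower and compare again, since any angular error shrinks at close range.

```bash
python3 -m inch '[0,0,0,0,0.002,0.05,0, 0,0,0,0,0.002,0.1,0, 0,0,0,0,0.002,0.14,0, 0,0,0,0,0.002,0.15,0, 0,0,0,0,0.002,0.15,0, 0,0,0,0,0.002,0.15,0]'
python3 - <<'E'
from h import *
go(472.5,214,80)
out=[]
c,T,o=cap('wrist');P=cloud(c,T);im=c['pixels'];save('wrist2.png',im)
m=(abs(P[...,2]-52)>5)&(P[...,2]<80)&(P[...,2]>56)&(im.max(-1)<70)
m=m&(P[...,1]>170)&(P[...,1]<260)
p=P[m]
for a,b in((420,490),(525,590)):
    q=p[(p[:,0]>a)&(p[:,0]<b)]
    if len(q):print(len(q),np.percentile(q,[1,50,99],0).round(1).tolist())
X=np.array(c['tool_from_camera']);Q=cloud(c,X);f=(abs(Q[...,1])<16)&(abs(Q[...,0])<14)&(Q[...,2]>-30)
if f.any():print('finger',np.percentile(Q[f],[0,1,50,99,100],0).round(1).tolist())
for n in('scene','side'):
    c,T,o=cap(n);K=c['mtx'];q=np.linalg.inv(T)@[472,212,75,1];u=int(K[0,0]*q[0]/-q[2]+K[0,2]);v=int(K[1,1]*q[1]/q[2]+K[1,2]);print(u,v)
    out.append(cv2.resize(c['pixels'][v-40:v+40,u-40:u+40],(390,390),interpolation=2))
out.append(cv2.resize(im,(520,390)))
save('sc2.png',np.vstack([cv2.resize(np.hstack(out[:2]),(560,280)),cv2.resize(out[2],(560,320))]))
E
```

```text
time: 2.6
position: [473.6, 213.2, 114.5]
ee_rot: [[-1.0, 0.0, 0.002], [0.0, 1.0, 0.001], [-0.002, 0.001, -1.0]]
contact_force: [0.4, -1.1, 1.0]
opening: 0.3
grasp_force: 0.0
shift [0.0015 0.0009 0.0119] tip [473.7 213.3  89.5] F [ 0.4 -1.1  1. ] t 2.6 Rz [-1.     0.    -0.002] [ 0.0021  0.0011 -1.    ]
8601 [[424.9, 195.7, 59.0], [451.2, 216.1, 61.1], [482.5, 239.7, 70.2]]
253 [[556.8, 209.6, 62.0], [566.0, 213.4, 63.3], [574.1, 216.5, 64.6]]
finger [[-10.2, -16.0, -30.0], [-8.8, -15.4, -29.5], [7.7, 0.1, 44.6], [13.6, 15.2, 52.9], [14.0, 15.8, 54.1]]
321 175
245 184
```

View pics/sc2.png

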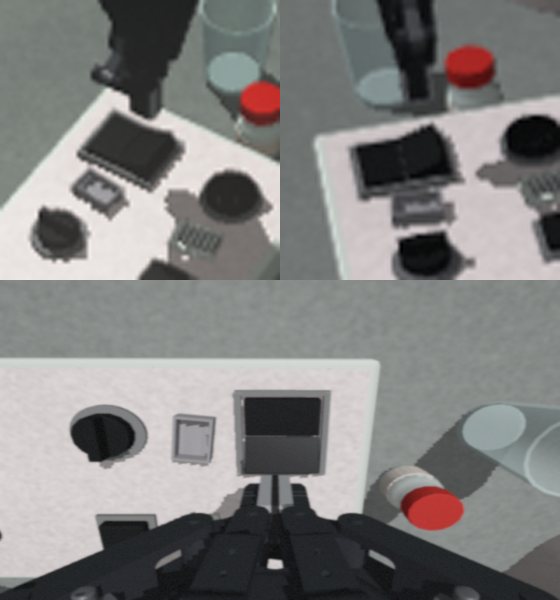

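In the wrist view (lower panel) the finger centre is at column 276 and the rocker centre at 282, so the rocker is slightly to the left (+y). The top panels show the fingertip at crop (150,112) and (420,97), just above the far half. I'll triangulate the tip in the same fixed views to get relative positions.

```bash
python3 - <<'E'
from h import *
C={}
for n in('scene','side'):
    d=np.load(n+'0.npz');K=d['K'];C[n]=(K,np.linalg.inv(d['T']))
def tri(a,b):
    Ps=[]
    for n in('scene','side'):
        K,W=C[n];Ps.append(K@np.diag([1,-1,-1])@W[:3])
    X=cv2.triangulatePoints(Ps[0],Ps[1],np.array(a,float).reshape(2,1),np.array(b,float).reshape(2,1))[:,0]
    return (X[:3]/X[3]).round(1)
print('tip',tri((323.9,167),(245,171.7)))
for a,b in(((318.5,176.8),(240.1,189)),((346.6,190.1),(277.3,183.1)),((326.8,215.7),(286.4,209.8))):print(tri(a,b))
for n in C:
    for z in(112,90):
        K,W=C[n];q=W@[473.6,213.2,z,1];print(n,z,K[0,0]*q[0]/-q[2]+K[0,2],K[1,1]*q[1]/q[2]+K[1,2])
E
```

```text
tip [476.4 216.8 110. ]
[458.2 216.4  58.5]
[555.3 216.2  57.6]
[554.9 106.2  57.4]
scene 112 322.3910781965898 166.6486075643874
scene 90 322.3393059522308 171.854733696942
side 112 244.24972871511164 172.3125635935951
side 90 245.2339631191796 179.33955050071052
```

```bash
python3 -m inch '[0,0,0,0.0025,0.002,0.005,0, 0,0,0,0.0025,0.002,0.012,0, 0,0,0,0.0025,0.002,0.016,0, 0,0,0,0.0025,0.002,0.019,0, 0,0,0,0.0025,0.002,0.022,0, 0,0,0,0.0025,0.002,0.025,0, 0,0,0,0.0025,0.002,0.025,0]'; python3 -m inch '[0,0,0,0,0,0.002,0, 0,0,0,0,0,0.004,0, 0,0,0,0,0,0.006,0, 0,0,0,0,0,0.006,0]'
```

```text
time: 3.45
position: [470.4, 214.3, 92.8]
ee_rot: [[-1.0, -0.0, -0.0], [-0.0, 1.0, -0.0], [0.0, -0.0, -1.0]]
contact_force: [-0.4, -1.0, -0.5]
opening: 0.2
grasp_force: 0.0
time: 3.85
position: [470.4, 214.3, 88.2]
ee_rot: [[-1.0, -0.0, -0.0], [-0.0, 1.0, -0.0], [0.0, -0.0, -1.0]]
contact_force: [0.0, -0.1, -0.6]
opening: 0.0
grasp_force: 0.0
```

```bash
python3 -m inch '[0,0,0,-0.0015,0,0.002,0, 0,0,0,-0.0015,0,0.004,0, 0,0,0,-0.0015,0,0.006,0, 0,0,0,-0.0015,0,0.006,0]'; python3 -m inch '[0,0,0,0,0,0.002,0, 0,0,0,0,0,0.004,0, 0,0,0,0,0,0.006,0, 0,0,0,0,0,0.006,0]'; python3 -m inch '[0,0,0,0,0,0.0015,0, 0,0,0,0,0,0.003,0, 0,0,0,0,0,0.003,0]'; python3 -m inch '[0,0,0,0,0,0.0015,0, 0,0,0,0,0,0.003,0, 0,0,0,0,0,0.003,0]'
```

```text
time: 4.25
position: [471.6, 214.3, 83.3]
ee_rot: [[-1.0, -0.0, -0.0], [-0.0, 1.0, -0.0], [0.0, -0.0, -1.0]]
contact_force: [-1.0, -0.2, -0.5]
opening: 0.0
grasp_force: 0.0
time: 4.65
position: [471.6, 214.3, 78.5]
ee_rot: [[-1.0, -0.0, -0.0], [-0.0, 1.0, -0.0], [0.0, -0.0, -1.0]]
contact_force: [1.0, 0.7, -0.4]
opening: -0.1
grasp_force: 0.0
time: 4.95
position: [471.6, 214.3, 76.2]
ee_rot: [[-1.0, -0.0, -0.0], [-0.0, 1.0, -0.0], [0.0, -0.0, -1.0]]
contact_force: [0.3, -0.1, -1.2]
opening: 0.0
grasp_force: 0.0
time: 5.25
position: [471.6, 214.3, 73.8]
ee_rot: [[-1.0, -0.0, -0.0], [-0.0, 1.0, -0.0], [0.0, -0.0, -1.0]]
contact_force: [0.9, 0.6, 0.8]
opening: -0.0
grasp_force: 0.0
```

```bash
python3 - <<'E'
from h import *
c,T,o=cap('wrist');w=c['pixels'];P=cloud(c,T)
m=(abs(P[...,1]-215)<15)&(P[...,0]<495)&(P[...,0]>420)&(P[...,2]<85)
p=P[m]
for x in range(420,495,6):
    q=p[abs(p[:,0]-x)<3]
    if len(q):print(x,len(q),np.median(q[:,2]).round(1))
out=[]
for n in('scene','side'):
    c,T,o=cap(n);K=c['mtx'];q=np.linalg.inv(T)@[472,212,65,1];u=int(K[0,0]*q[0]/-q[2]+K[0,2]);v=int(K[1,1]*q[1]/q[2]+K[1,2])
    out.append(cv2.resize(c['pixels'][v-30:v+30,u-30:u+30],(300,300),interpolation=2))
save('sc3.png',np.hstack(out+[cv2.resize(w[200:420,200:420],(200,300))]))
print(o['position'],o['contact_force'],o['time'])
E
```

```text
420 477 56.2
426 1185 60.1
432 989 60.6
438 961 60.5
444 924 60.4
450 890 60.3
456 966 60.7
462 1554 63.5
468 553 64.8
474 21 66.3
[471.71906248 214.37037999  73.94590912] [ 0.48184543 -0.05902369  0.35231513] 5.35
```

View pics/sc3.png

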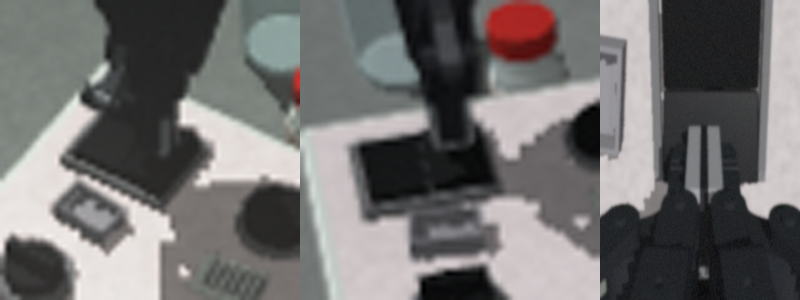

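The tip is still just above the far half, in clear air (side crop at (452,138)). In the wrist crop the paddle centre is at column 711 against the finger centre at 704, so I'll shift +2 mm in y and keep going down gently.

```bash
python3 -m inch '[0,0,0,-0.001,0.0025,0,0, 0,0,0,-0.001,0.0025,0.0015,0, 0,0,0,-0.001,0.0025,0.003,0, 0,0,0,-0.001,0.0025,0.003,0]'; python3 -m inch '[0,0,0,0,0,0.0015,0, 0,0,0,0,0,0.003,0, 0,0,0,0,0,0.003,0]'; python3 -m inch '[0,0,0,0,0,0.0015,0, 0,0,0,0,0,0.003,0, 0,0,0,0,0,0.003,0]'; python3 -m inch '[0,0,0,0,0,0.0015,0, 0,0,0,0,0,0.003,0, 0,0,0,0,0,0.003,0]'
```

```text
time: 5.8
position: [472.4, 216.3, 71.4]
ee_rot: [[-1.0, -0.0, -0.0], [-0.0, 1.0, -0.0], [0.0, -0.0, -1.0]]
contact_force: [-0.4, -0.5, -0.2]
opening: 0.1
grasp_force: 0.0
time: 6.1
position: [472.9, 216.4, 69.3]
ee_rot: [[-1.0, 0.0, 0.001], [0.0, 1.0, 0.0], [-0.001, 0.0, -1.0]]
contact_force: [0.7, -0.1, 0.6]
opening: 0.0
grasp_force: 0.3
time: 6.4
position: [472.7, 216.5, 66.8]
ee_rot: [[-1.0, -0.0, 0.0], [-0.0, 1.0, 0.0], [-0.0, 0.0, -1.0]]
contact_force: [1.1, 0.6, 0.3]
opening: -0.6
grasp_force: 0.6
time: 6.7
position: [472.5, 216.5, 64.3]
ee_rot: [[-1.0, -0.0, -0.0], [-0.0, 1.0, 0.0], [0.0, 0.0, -1.0]]
contact_force: [0.3, 0.2, 0.7]
opening: 0.2
grasp_force: 0.6
```

```bash
python3 -m inch '[0,0,0,0,0,0.0012,0, 0,0,0,0,0,0.0025,0, 0,0,0,0,0,0.0025,0]'; python3 -m inch '[0,0,0,0,0,0.0012,0, 0,0,0,0,0,0.0012,0]'; python3 -m inch '[0,0,0,0,0,0.0012,0, 0,0,0,0,0,0.0012,0]'
python3 - <<'E'
from h import *
c,T,o=cap('wrist');w=c['pixels'];P=cloud(c,T)
m=(abs(P[...,1]-217)<18)&(P[...,0]<495)&(P[...,0]>420)&(P[...,2]<85)
p=P[m]
for x in range(420,495,6):
    q=p[abs(p[:,0]-x)<3]
    if len(q):print(x,len(q),np.median(q[:,2]).round(1))
E
```

```text
time: 7.0
position: [472.4, 216.4, 62.2]
ee_rot: [[-1.0, -0.0, -0.0], [-0.0, 1.0, -0.0], [0.0, -0.0, -1.0]]
contact_force: [1.3, 0.2, 1.1]
opening: -0.0
grasp_force: 0.6
time: 7.2
position: [472.5, 216.5, 61.9]
ee_rot: [[-1.0, -0.0, -0.0], [-0.0, 1.0, 0.0], [0.0, 0.0, -1.0]]
contact_force: [-0.1, -1.2, 7.2]
opening: 0.2
grasp_force: 3.7
time: 7.4
position: [472.5, 216.5, 61.8]
ee_rot: [[-1.0, -0.0, -0.0], [-0.0, 1.0, 0.0], [0.0, 0.0, -1.0]]
contact_force: [-3.4, -1.8, 15.3]
opening: -0.0
grasp_force: 7.8
420 949 57.7
426 2076 68.0
432 1382 68.9
438 1266 66.6
444 1168 64.4
450 1084 62.1
456 1150 60.2
462 2414 69.0
468 799 60.6
474 148 60.2
480 85 60.1
486 12 59.9
```

The rocker is at its stop (15 N, far half level at 60 mm, near half at slope 0.37). Next I'll lift and move over the large key.

```bash
python3 -m inch '[0,0,0,0,0,-0.01,0, 0,0,0,0,0,-0.025,0, 0,0,0,0,0,-0.045,0, 0,0,0,-0.03,0,-0.045,0, 0,0,0,-0.06,0,-0.045,0, 0,0,0,-0.09,0,-0.045,0, 0,0,0,-0.1025,0,-0.045,0, 0,0,0,-0.1025,0,-0.045,0, 0,0,0,-0.1025,0,-0.045,0]'
python3 - <<'E'
from h import *
c,T,o=cap('wrist');im=c['pixels'];P=cloud(c,T)
m=(im.max(-1)<70)&(P[...,2]>60)&(P[...,2]<66)&(P[...,0]>525)&(P[...,0]<590)&(abs(P[...,1]-215)<40)
p=P[m];print(len(p),np.percentile(p,[1,50,99],0).round(1).tolist() if len(p) else 0,(cv2.minEnclosingCircle(p[:,:2].astype(np.float32))))
save('w4.png',im)
m=(P[...,0]<495)&(P[...,0]>420)&(abs(P[...,1]-217)<18)&(P[...,2]<85);p=P[m]
for x in range(426,490,9):
    q=p[abs(p[:,0]-x)<3]
    if len(q):print(x,np.median(q[:,2]).round(1))
print(o['position'],o['contact_force'])
E
```

```text
time: 8.35
position: [553.2, 216.4, 96.2]
ee_rot: [[-1.0, -0.0, -0.002], [-0.0, 1.0, -0.0], [0.002, -0.0, -1.0]]
contact_force: [-0.1, -0.1, -0.6]
opening: 0.1
grasp_force: 0.0
4030 [[533.6, 196.9, 60.6], [548.7, 217.4, 63.1], [564.8, 237.4, 64.6]] ((554.1768188476562, 216.8022003173828), 21.87112045288086)
435 67.6
444 64.3
453 60.8
462 60.2
471 60.2
480 60.2
489 55.8
[553.18042184 216.35864073  96.15471145] [-0.13788056 -0.12183301 -0.63843826]
```

View pics/w4.png

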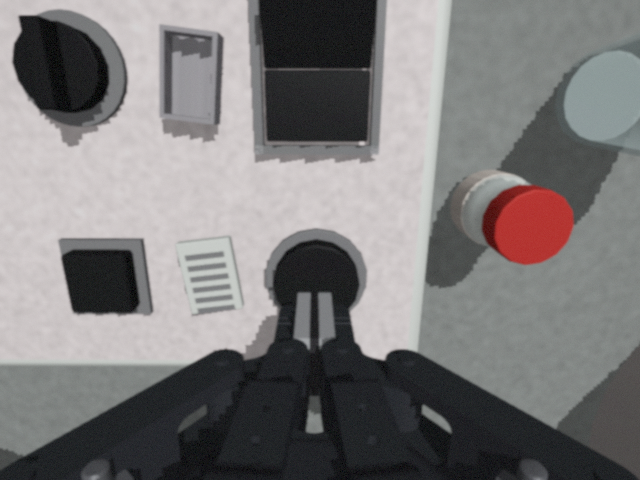

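The rocker reads fully on, and the key cap at (316,278) is centred at (554,217), within 1 mm of the tool. Pressing now.

```bash
python3 -m inch '[0,0,0,-0.001,0,0.015,0, 0,0,0,-0.001,0,0.028,0, 0,0,0,-0.001,0,0.034,0, 0,0,0,-0.001,0,0.037,0, 0,0,0,-0.001,0,0.037,0]'; python3 -m inch '[0,0,0,0,0,0.0025,0, 0,0,0,0,0,0.005,0, 0,0,0,0,0,0.006,0, 0,0,0,0,0,0.006,0]';  python3 -m inch '[0,0,0,0,0,0.00125,0, 0,0,0,0,0,0.00125,0]';python3 -m inch '[0,0,0,0,0,0.00125,0, 0,0,0,0,0,0.00125,0]'
```

```text
time: 8.9
position: [555.0, 216.3, 66.3]
ee_rot: [[-1.0, -0.0, -0.001], [-0.0, 1.0, -0.0], [0.001, -0.0, -1.0]]
contact_force: [0.1, 0.2, 0.0]
opening: -0.2
grasp_force: 0.0
time: 9.3
position: [555.7, 216.5, 62.4]
ee_rot: [[-1.0, -0.0, 0.001], [-0.0, 1.0, 0.0], [-0.001, 0.0, -1.0]]
contact_force: [-0.5, 0.0, 3.2]
opening: 0.1
grasp_force: 1.4
time: 9.5
position: [555.7, 216.5, 61.3]
ee_rot: [[-1.0, -0.0, 0.001], [-0.0, 1.0, 0.0], [-0.001, 0.0, -1.0]]
contact_force: [0.0, -1.0, 4.7]
opening: -0.1
grasp_force: 1.7
time: 9.7
position: [555.7, 216.5, 60.3]
ee_rot: [[-1.0, -0.0, 0.001], [-0.0, 1.0, 0.0], [-0.001, 0.0, -1.0]]
contact_force: [0.7, -0.8, 5.1]
opening: -0.0
grasp_force: 2.0
```

```bash
python3 -m inch '[0,0,0,0,0,0.00125,0, 0,0,0,0,0,0.00125,0]'; python3 -m inch '[0,0,0,0,0,0.00125,0, 0,0,0,0,0,0.00125,0]'; python3 -m inch '[0,0,0,0,0,0.001,0, 0,0,0,0,0,0.001,0]'
```

```text
time: 9.9
position: [555.7, 216.5, 59.2]
ee_rot: [[-1.0, -0.0, 0.001], [-0.0, 1.0, 0.0], [-0.001, 0.0, -1.0]]
contact_force: [0.4, 0.0, 4.5]
opening: 0.3
grasp_force: 2.3
time: 10.1
position: [555.7, 216.6, 58.9]
ee_rot: [[-1.0, -0.0, 0.001], [-0.0, 1.0, 0.0], [-0.001, 0.0, -1.0]]
contact_force: [-0.7, -0.7, 10.1]
opening: -0.2
grasp_force: 5.0
time: 10.3
position: [555.7, 216.5, 58.8]
ee_rot: [[-1.0, -0.0, 0.001], [-0.0, 1.0, 0.0], [-0.001, 0.0, -1.0]]
contact_force: [-2.9, -0.8, 15.8]
opening: 0.1
grasp_force: 7.6
```

The key is at its stop (15.8 N, 6 mm of travel). Withdrawing straight up and checking.

```bash
python3 -m inch '[0,0,0,0,0,-0.004,0, 0,0,0,0,0,-0.01,0, 0,0,0,0,0,-0.03,0, 0,0,0,0,0,-0.07,0, 0,0,0,0,0,-0.12,0, 0,0,0,0,0,-0.17,0, 0,0,0,0.05,0,-0.2,0, 0,0,0,0.1,0,-0.2,0, 0,0,0,0.125,0,-0.2,0, 0,0,0,0.125,0,-0.2,0, 0,0,0,0.125,0,-0.2,0, 0,0,0,0.125,0,-0.2,0]'
python3 - <<'E'
from h import *
c,T,o=cap('wrist');P=cloud(c,T);im=c['pixels']
for nm,x,y in(('far',472,216),('near',438,216),('key',545,217),('nfar',472,-2),('sq',552,107),('sm',552,-1)):
    m=(abs(P[...,0]-x)<3)&(abs(P[...,1]-y)<3)&(P[...,2]<100);print(nm,m.sum(),np.nanmedian(P[m][:,2]).round(1) if m.any() else 0)
print(o['position'],o['contact_force'],o['time'])
d=np.load('scene0.npz');c,T,_=cap('scene');D=cv2.absdiff(c['pixels'],d['p']).max(-1)
save('end.png',np.hstack([c['pixels'][140:300,230:400],d['p'][140:300,230:400]]).repeat(2,0).repeat(2,1))
E
```

```text
time: 11.5
position: [456.3, 216.2, 217.4]
ee_rot: [[-1.0, 0.001, 0.001], [0.001, 1.0, -0.0], [-0.001, -0.0, -1.0]]
contact_force: [-0.6, 0.3, -0.0]
opening: -0.2
grasp_force: 0.0
far 48 60.2
near 55 66.5
key 0 0
nfar 57 67.0
sq 43 63.2
sm 41 63.1
[456.29352667 216.17058496 217.43026277] [-0.56270404  0.30061221 -0.01220831] 11.5
```

View pics/end.png

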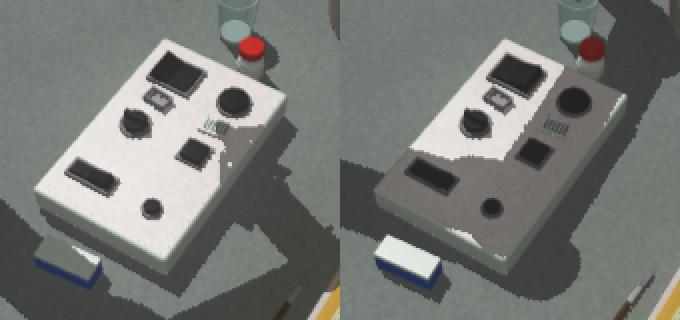

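The now (left) and start (right) crops match everywhere except the wide rocker at (178,73), which is now on. The loose items have not moved and the arm is clear.

```bash
python3 -c "
from h import *
c,T,o=cap('scene');P=cloud(c,T);m=(abs(P[...,0]-556)<10)&(abs(P[...,1]-212)<10)&(P[...,2]<100);print(np.median(P[m][:,2]))
print(r.close_job())"
```

```text
63.31107825581057
the job is handed in; nothing more can be done
None
```

The job is handed in: the wide rocker is fully on, then the large key was pressed to its stop and came back up, at about 16 N peak; the arm withdrew at 11.5 s, and pictures show the other controls and loose items where they were.

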